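Tag the sample dish and hold it up to the stockroom tag reader

ROBOT

A 6-joint arm with a two-finger parallel gripper is mounted at the origin on the work surface. World frame = base frame: x ahead of the robot, y to its left, z up, the work surface at z = 0. Lengths are in mm, angles in rad, forces in N, time in s.
With the tool pointing down it reaches from about 350 to 975 mm from the base axis. Payload 7.1 kg.
Tool frame: the origin (TCP) lies midway between the tips of the shut fingers; the grasp point (between the pads) lies ctrl.tcp_to_grasp behind it (ctrl.tcp_to_grasp is the distance from the TCP to the grasp point, in mm); z points along the fingers, y is the direction in which the jaws open and shut (so a half turn about z gives the same grasp; the last joint's range is limited). The gripper opens to 88 mm and grips with 3 to 60 N. Pads are 20 mm wide; open, the fingers measure 115 mm over their backs; the gripper's body (75 mm by 178 mm) begins 61 mm behind the grasp point.
Start: joints at [1.32, 0.423, 1.63, -0, 1.089, -0.019], TCP at [143.55, 608.275, 222.675] pointing down, gripper open.
Joint ranges: [-3, 3], [-0.9, 2.11], [0.09, 2.58], [-1.31, 4.45], [0.11, 2.69], [-2.54, 2.54]. Speed limits (rad/s): [2.39, 2.39, 3.01, 3.14, 3.14, 3.14].

INTERFACE

Orientations are given as a rotation vector (axis times angle).
In Python, from workcell import ctrl gives the robot as it stands.
- The arm moves only by the tool play_rows, never from a script. Its argument "increments" is text: rows parted by semicolons, each of 5 numbers parted by spaces: the opening, from 0 (shut) to 1 (fully open), then the shift along the world's x, y, z in m, then the turn about the world's z in degrees. A call has 1 to 20 rows; each row shifts and turns the commanded pose from where the row before left it; what a row does not reach is not made up. A row lasts 1/10 s, in which the tool goes at most 50 mm and 8.59 degrees, less where a joint would pass 70% of its speed; a pose out of reach is approached as far as the arm can. A call is refused whole if a number of a shift passes 0.05 or a number of a turn 8.59, either way. A call with a gripper value outside its range is refused whole. The fingers move at their own pace and stop on an object; the grip force is fixed at half the most. Time passes only in rows, so rows that do not move let the fingers close. It gives the time, the measured TCP pose, the force and the opening at its end, in the units of the state.
- ctrl.get_obs(): the state, without advancing time (a new reading comes with each control period).
- ctrl.get_image(name): name is "side" or "top" or "wrist"; returns a dict with "img" (384x512x3 uint8, red, green, blue), "range_z" (384x512 float32, mm along the optical axis (not along the pixel's ray), 0 where there is no reading), "vertical_fov" (degrees; the focal length in pixels is half the picture's height over the tangent of half this angle, whatever the lens; pixels are square), "cx", "cy" (the principal point, pixels), "k1" (the pictures are not rectified: a ray, as slopes to the right and down, at radius r is drawn at 1 + k1 r^2 times it, then the intrinsics apply), "origin" and "attitude" of the camera in the world. Camera axes: x right, y down, z forward; pixel columns grow to the right and rows downward; lengths in mm; the calibration is good to about 2 mm. A picture is of the moment at which its call begins.
- ctrl.close_job(): hands the job in, once; it reports no verdict.
The state is a dict: "t": time; "qpos": joint angles; "qvel": joint speeds; "joint_torque": joint torques, N m; "ee_pos": TCP position; "orientation": TCP orientation; "ft_force": force on the tool from outside, world axes, zero at the start; "moment": the same for the moment, N m; "width": finger opening in mm.
Only numpy, scipy, OpenCV 4.12 (cv2) and the standard library are available. Lean on these libraries where they do the work, as an engineer would, in place of code of your own. Each camera call takes 0.05 s, during which the arm holds its last target. There are 200 camera calls.

TASK

Take the flat tag out of its stand and slide it fully home into the pocket on the side of the dish, while the dish stands on the bench. Then lift the dish by its overhead handle and turn it about a quarter turn, keeping it level with the loose ball resting in the middle throughout, so that the tag squarely faces the reader's window, about 6 cm in front of it and centred on it in height and sideways. Finish while holding the dish still there, clear of everything else; leave the carton, module, bin and reel alone.

Things in the scene. Friction and masses are not known exactly. Their poses are not given: they have to be found in the camera images.
- dish: Loose grey plastic dish, about 0.35 kg: round, 162 mm outside diameter, rim 32 mm high, its inside a shallow cone sloping 8 degrees down to the middle. Origin: centre of its underside, z up. The tag pocket is on its +x side (reaching to 112 mm from the axis, with slightly flared lips), and an aluminium handle arches over it: two posts at y = +/-84 mm carry a straight crossbar along y. Starts with +x pointing roughly away from the robot (yaw within 0.35 rad).
- dish_grip (a point): Middle of the dish's crossbar, 115 mm above the underside on the dish's axis; axes as the dish. The bar runs along y, 14 mm thick in x, 20 mm high in z, 160 mm clear between the posts; grip it across x from above (nothing else within 75 mm of it in x; the ball's top is 73 mm below this point).
- dish_seat (a point): Where the ball's centre is when the ball rests in the middle: on the dish's axis 27 mm above the underside; axes as the dish.
- dish_pocket (a point): Where the tag's centre is when the tag is fully home in the pocket: 98 mm from the dish's axis along its +x, 48 mm above the underside; axes as the dish. Pocket inside 13 mm (x) by 63 mm (y), open upward, floor 40 mm below this point, mouth 4 mm below it and flared lips up to 2 mm above it, so that the tag stands 38 mm or more out of it. The outer (+x) wall is open in its middle.
- ball_center (a point): Centre of a loose steel ball, 30 mm diameter, about 0.11 kg, that rests in the middle of the dish.
- tag_center (a point): Centre of the tag: a plain white plastic plate 10 mm (x) by 60 mm (y) by 80 mm (z, up), about 50 g, the same either way round. Starts upright in a fixed dark steel stand (slot 14 x 64 mm, walls 26 mm high above the bench, so that the upper 60 mm of the tag stand free). Grip it by the top, across x.
- reader: Fixed black tag reader, foot 90 (x) by 130 (y) mm, 180 mm tall, to the left of the dish. Origin: centre of its underside; its window looks along its own -x, roughly towards the robot's right (-y of the world). The dish faces it squarely when dish +x and reader +x point the same way.
- reader_window (a point): Centre of the square glass window on the reader's face, 128 mm above the bench; axes as the reader (its -x points out of the window).
- carton: Bystander: cardboard box 80 x 110 x 80 mm, loose; origin under its centre.
- module: Bystander: grey switch module 60 x 54 x 63 mm, loose; origin under its centre.
- bin: Bystander: open grey bin 120 x 90 x 60 mm, loose; origin under its centre.
- reel: Bystander: empty flanged reel standing on a flange, 110 mm diameter, 60 mm high, loose; origin under its centre.

How it is judged:
By the outcome, as a careful person would: the job done as asked, in the order asked, and still so for the second after the job is handed in, while the arm keeps its last pose, push and grip.
It also fails if it takes over 67 s, if anything falls off the work surface, if the arm or the gripper's body presses on something with over 40 N, if the wrist force passes 120 N, or if a joint passes its speed limit or range.

## Working session

There is one attempt and no reset: what is moved stays moved. The work goes in short steps, Python scripts to look and compute and a tool call to move; the robot and the scene stay as the last step left them, time stands still between calls to the robot, and variables do not carry over. Pictures are saved under pics/ and viewed, on a budget of 10 in all, crops included, one or two more only if the job needs it, and the job is handed in when it is done.

Besides the shell and the picture viewer there is one more tool, called after "Call:" in YAML: its name, and indented under it one key for each argument. play_rows: Moves the arm, as the interface text tells. Its arguments: {"type":"object","properties":{"increments":{"type":"string"}},"required":["increments"]}

```bash
mkdir -p pics; cat > h.py <<'E'
import numpy as np, cv2
from scipy.spatial.transform import Rotation as R
from workcell import ctrl
def cam(name):
    d=ctrl.get_image(name); im=d["img"]; h,w=im.shape[:2]
    f=h/2/np.tan(np.radians(d["vertical_fov"])/2)
    a=np.array(d["attitude"],float)
    M=R.from_rotvec(a).as_matrix() if a.shape==(3,) else (a if a.shape==(3,3) else R.from_quat(a).as_matrix())
    d.update(f=f,M=M,o=np.array(d["origin"],float)); return d
def slopes(d,uv):
    p=(np.atleast_2d(uv).astype(float)-[d["cx"],d["cy"]])/d["f"]; s=p.copy()
    for _ in range(20): s=p/(1+d["k1"]*(s**2).sum(1,keepdims=True))
    return s
def onplane(d,uv,z):
    s=slopes(d,uv); r=np.c_[s,np.ones(len(s))]@d["M"].T
    return d["o"]+r*((z-d["o"][2])/r[:,2])[:,None]
def cloud(d):
    h,w=d["img"].shape[:2]; v,u=np.mgrid[:h,:w]
    s=slopes(d,np.c_[u.ravel(),v.ravel()]); z=d["range_z"].ravel()
    P=(np.c_[s,np.ones(len(s))]*z[:,None])@d["M"].T+d["o"]; P[z<=0]=np.nan
    return P.reshape(h,w,3)
def save(d,n): cv2.imwrite("pics/"+n,d["img"][:,:,::-1])
E
python3 - <<'E'
from h import *
print(ctrl.get_obs(),ctrl.tcp_to_grasp)
for n in("top","side"):
    d=cam(n); save(d,n+"0.png"); print(n,d["o"],d["attitude"],d["f"],d["k1"],d["cx"],d["cy"])
    P=cloud(d); np.savez(n+"0.npz",P=P,img=d["img"])
    for v in range(20,384,70): print([tuple(np.round(P[v,u]).tolist()) for u in range(30,512,110)])
a=cv2.imread("pics/top0.png")
cv2.imwrite("pics/both0.png",cv2.resize(np.vstack([a,cv2.imread("pics/side0.png")]),(400,600)))
E
```

```text
{'t': 0.0, 'qpos': array([ 1.32005788e+00,  4.23843557e-01,  1.63067873e+00,  4.58527713e-06,
        1.08861698e+00, -1.90215980e-02]), 'qvel': array([-5.83731054e-05, -2.08216521e-03,  5.13618693e-04, -4.01399722e-04,
        2.18467973e-04,  4.47426024e-04]), 'joint_torque': array([-1.27664996e-03, -5.44613957e+01, -2.73658043e+01,  6.43929234e-02,
        2.28743203e-02, -8.66793152e-05]), 'ee_pos': array([143.37885435, 607.75814735, 221.90443725]), 'orientation': array([-3.63144942e-01, -3.12031927e+00,  2.40633117e-03]), 'ft_force': array([-0.54102668, -0.24846394,  0.49415301]), 'moment': array([-0.04831206,  0.06742678, -0.03270832]), 'width': 87.89823688692994} 18.700000000000003
top [ 499.00776024   20.64348624 1628.00174618] [-2.19202098  2.16883482 -0.10593687] 487.0542791733482 -0.11176630695270678 259.7746216567137 185.95441536302886
[(1571.0, 1217.0, -750.0), (1564.0, 628.0, -758.0), (1564.0, 60.0, -754.0), (1450.0, -446.0, -473.0), (1228.0, -720.0, 55.0)]
[(1191.0, 1185.0, -752.0), (975.0, 427.0, -16.0), (979.0, 44.0, -21.0), (985.0, -340.0, -17.0), (1149.0, -972.0, -
[... 624 characters left out ...]
1935.0, -1119.0, 321.0), (1866.0, -2315.0, 92.0), (1073.0, -2295.0, 97.0), (376.0, -1247.0, 299.0), (-106.0, -1241.0, 310.0)]
[(1942.0, -998.0, 11.0), (1274.0, -776.0, 97.0), (1094.0, -2319.0, -403.0), (306.0, -2314.0, -377.0), (18.0, -562.0, 205.0)]
[(1937.0, -852.0, -298.0), (1245.0, -607.0, -144.0), (739.0, -363.0, 1.0), (372.0, -415.0, -4.0), (6.0, -446.0, 1.0)]
[(1944.0, -714.0, -621.0), (972.0, 61.0, -17.0), (667.0, 51.0, 2.0), (381.0, 19.0, 3.0), (100.0, 4.0, 14.0)]
[(1771.0, -363.0, -751.0), (863.0, 344.0, -4.0), (586.0, 490.0, 160.0), (385.0, 287.0, 1.0), (149.0, 260.0, 1.0)]
[(1556.0, 1.0, -754.0), (792.0, 532.0, 0.0), (589.0, 501.0, -2.0), (388.0, 479.0, 2.0), (187.0, 456.0, 2.0)]
```

View pics/top0.png

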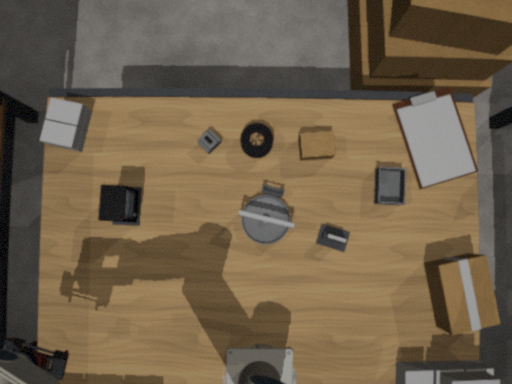

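View pics/side0.png

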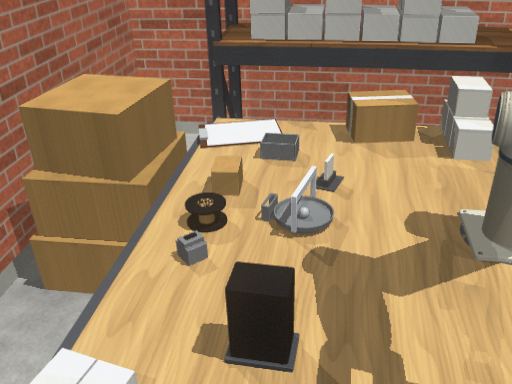

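The top view shows the dish at (266,217) with its pocket at (273,188), the tag at (338,238), and the reader at (120,203). The side view agrees: nothing is tipped over, and the ball is in the dish.

```bash
cat > m.py <<'E'
from h import *
d=cam("top"); im=d["img"].astype(int); g=im.mean(2); sat=im.max(2)-im.min(2)
P=cloud(d)
def box(m,x0,y0,x1,y1):
    k=np.zeros_like(m); k[y0:y1,x0:x1]=1; m=(m&k).astype(np.uint8)
    n,l,s,c=cv2.connectedComponentsWithStats(m)
    i=1+np.argmax(s[1:,4]); return (l==i)
def rect(n,m,z):
    v,u=np.nonzero(m); X=onplane(d,np.c_[u,v],z)[:,:2]
    r=cv2.minAreaRect(X.astype(np.float32)); b=cv2.boxPoints(r)
    e=b[1]-b[0]; f=b[2]-b[1]; L=e if np.hypot(*e)>np.hypot(*f) else f
    print(n,len(u),"c",np.round(r[0],1),"size",np.round(r[1],1),"long ang",np.round(np.degrees(np.arctan2(L[1],L[0])),1),"mean",X.mean(0).round(1),"zmed",np.nanmedian(P[m][:,2]).round(1))
    return r
for t in(170,190): 
  rect("bar",box((g>t)&(sat<40),232,200,300,235),125)
  rect("tag",box((g>t)&(sat<40),318,225,352,252),82)
rect("stand",box((g<110)&(sat<40),310,220,355,255),26)
rect("dish",box((sat<25)&(g>60),232,190,300,250),32)
rect("pocket",box((sat<25)&(g>40)&(g<200),260,178,290,196),44)
rect("reader",box((g<32),92,180,143,222),180)
print(g[195:215:3,98:146:3].astype(int)); print(P[195:215:6,98:146:4,2].round())
E
python3 m.py; python3 - <<'E'
from h import *
a=cv2.imread("pics/top0.png")
t=[cv2.resize(a[180:255,230:355],(750,450),interpolation=cv2.INTER_CUBIC)]
cv2.imwrite("pics/crop0.png",t[0])
E
```

```text
Traceback (most recent call last):
  File "m.py", line 15, in <module>
    rect("bar",box((g>t)&(sat<40),232,200,300,235),125)
               ~~~^^^^^^^^^^^^^^^^^^^^^^^^^^^^^^^^
  File "m.py", line 7, in box
    i=1+np.argmax(s[1:,4]); return (l==i)
        ~~~~~~~~~^^^^^^^^^
ValueError: attempt to get argmax of an empty sequence
```

View pics/crop0.png

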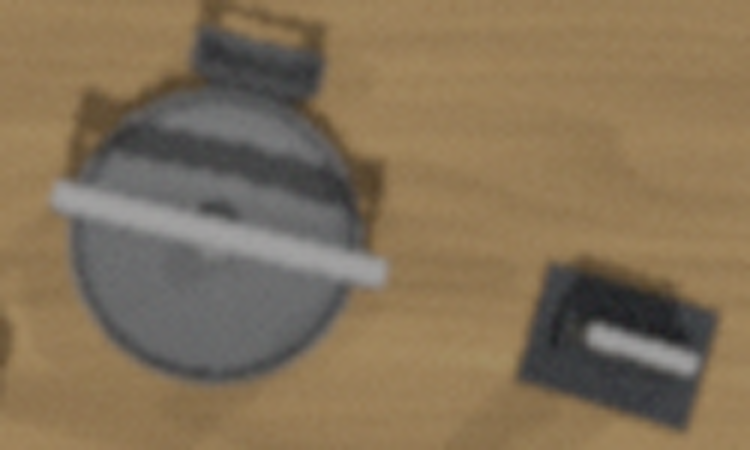

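The crop shows the bar, pocket and tag clearly. The white parts are darker than I assumed, so I'm lowering the thresholds.

```bash
sed -i 's/(170,190)/(135,148)/; s/(g<110)&(sat<40),310/(g<85)\&(sat<40),310/' m.py; python3 m.py
```

```text
bar 250 c [531.1 -12.1] size [177.2  15.3] long ang 77.5 mean [531.4 -12. ] zmed 124.0
tag 43 c [ 473.  -239.3] size [54.4  7.5] long ang 73.4 mean [ 472.8 -239.6] zmed 86.3
bar 177 c [531.2 -12.5] size [171.9   9.7] long ang 76.6 mean [531.2 -12.7] zmed 124.4
tag 26 c [ 473.3 -237.3] size [50.4  4.9] long ang 73.8 mean [ 473.2 -238. ] zmed 86.4
stand 522 c [ 476.  -233.8] size [96.8 70.8] long ang 73.1 mean [ 476.  -230.7] zmed 4.5
dish 2042 c [539.2 -11.6] size [174.6 162.7] long ang 17.2 mean [537.3 -13.9] zmed 21.3
pocket 195 c [620.9 -32.4] size [71.1 38. ] long ang 78.1 mean [624.  -31.6] zmed 18.4
reader 961 c [570.7 427.9] size [117.5 105. ] long ang 88.2 mean [571.8 434.2] zmed 179.2
[[111  35  29  31  20  23  21  30  26  32  57  50  25   6  34 101]
 [114  33  28  24  27  24  29  22  21  34  62  49  26   0  39 106]
 [118  24  23  27  32  28  24  20  26  32  63  50  23  12  50 115]
 [106  28  26  24  29  20  30  31  23  50  65  46   5  17  52 119]
 [ 96  27  27  31  26  24  27  29  29  56  57  49  18  19  68 112]
 [ 82  26  27  27  26  27  30  35  27  62  57  45  22  12  72 116]
 [ 82  24  23  25  29  30  27  35  20  54  49  46  44  25  72 115]]
[[  5. 180. 179. 186. 187. 181. 183. 164. 136.  76.  16.  -1.]
 [  2. 183. 183. 184. 176. 180. 183. 169. 130.  64.  12.   0.]
 [  2. 178. 182. 181. 181. 178. 184. 166. 125.  66.  11.  -1.]
 [182. 184. 179. 183. 175. 180. 179. 161. 118.  64.  14.   0.]]
```

Call:
play_rows:
  increments: "1 0.0214 -0.034 0.006 -5;1 0.0214 -0.034 0.006 -5;1 0.0214 -0.034 0.006 -5;1 0.0214 -0.034 0.006 -5;1 0.0214 -0.034 0.006 -5;1 0.0214 -0.034 0.006 -5;1 0.0214 -0.034 0.006 -5;1 0.0214 -0.034 0.006 -5;1 0.0214 -0.034 0.006 -5;1 0.0214 -0.034 0.006 -5;1 0.0214 -0.034 0.006 -5;1 0.0214 -0.034 0.006 -5"

```text
t: 1.4
ee_pos: [400.9, 198.7, 295.1]
orientation: [1.879, 2.517, 0.001]
ft_force: [0.8, 0.7, 0.2]
width: 87.9
```

Call:
play_rows:
  increments: "1 0.006 -0.0366 0 -2.8;1 0.006 -0.0366 0 -2.8;1 0.006 -0.0366 0 -2.8;1 0.006 -0.0366 0 -2.8;1 0.006 -0.0366 0 -2.8;1 0.006 -0.0366 0 -2.8;1 0.006 -0.0366 0 -2.8;1 0.006 -0.0366 0 -2.8;1 0.006 -0.0366 0 -2.8;1 0.006 -0.0366 0 -2.8;1 0.006 -0.0366 0 -2.8;1 0.006 -0.0366 0 -2.8;1 0 0 0 0;1 0 0 0 0"

```text
t: 2.8
ee_pos: [471.9, -239.1, 294.2]
orientation: [-2.524, -1.869, 0.0]
ft_force: [-0.2, 0.0, -0.4]
width: 87.6
```

```bash
python3 - <<'E'
from h import *
o=ctrl.get_obs(); M=R.from_rotvec(o["orientation"]).as_matrix()
print(o["t"],o["ee_pos"],"jaw",np.degrees(np.arctan2(M[1,1],M[0,1])),M[:,2])
d=cam("wrist"); save(d,"w1.png"); print(d["o"],d["M"][:,2],d["f"],d["k1"])
P=cloud(d); np.savez("w1.npz",P=P,img=d["img"])
m=(d["img"].min(2)>140)&(abs(P[:,:,2]-85)<25)
v,u=np.nonzero(m); print(len(u), u.min() if len(u) else 0,u.max() if len(u) else 0,v.min() if len(u) else 0,v.max() if len(u) else 0)
if len(u):
  X=onplane(d,np.c_[u,v],86)[:,:2]; print(cv2.minAreaRect(X.astype(np.float32)))
E
```

```text
2.8 [ 471.92792583 -239.14129485  294.22063492] jaw -16.94797273097363 [-8.96895018e-04  7.92556917e-04 -9.99999284e-01]
[ 494.6862073  -163.34656036  457.17714388] [-0.08487416 -0.27422351 -0.95791328] 284.86898126120025 -0.07201652711747794
318 253 260 144 189
((473.46661376953125, -241.1298828125), (61.11501693725586, 9.158794403076172), 73.3385009765625)
```

View pics/w1.png

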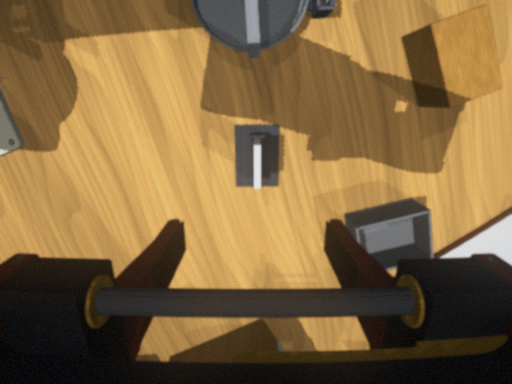

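The wrist view shows the tag top at (256,166), between the open fingers. It measures 61 × 9 mm at (473.5, -241), which agrees with the top camera to 2 mm.

Call:
play_rows:
  increments: "1 0.0014 -0.0012 -0.035 0.2;1 0 0 -0.035 0;1 0 0 -0.035 0;1 0 0 -0.035 0;1 0 0 -0.035 0;1 0 0 -0.035 0;1 0 0 -0.018 0;1 0 0 -0.01 0;0 0 0 0 0;0 0 0 0 0;0 0 0 0 0;0 0 0 0 0;0 0 0 0 0;0 0 0 0 0;0 0 0 0 0;0 0 0 0 0"

```text
t: 4.45
ee_pos: [473.7, -240.2, 56.7]
orientation: [-2.52, -1.876, 0.0]
ft_force: [0.1, 0.0, 0.7]
width: 27.5
```

Call:
play_rows:
  increments: "0 0 0 0 0;0 0 0 0 0;0 0 0 0 0;0 0 0 0 0;0 0 0 0 0;0 0 0 0 0"

```text
t: 5.05
ee_pos: [473.7, -240.1, 56.6]
orientation: [-2.52, -1.876, 0.0]
ft_force: [-0.1, 0.6, -0.5]
width: 9.6
```

Call:
play_rows:
  increments: "0 0 0 0.02 0;0 0 0 0.04 0;0 0 0 0.045 0;0 0 0 0.045 0;0 0.01 0.014 0 0.4;0 0.022 0.029 0 0.5;0 0.022 0.029 0 0.5;0 0.022 0.029 0 0.5;0 0.022 0.029 0 0.5;0 0.022 0.029 0 0.5;0 0.022 0.029 0 0.5;0 0.011 0.018 0 0.4;0 0 0 0 0;0 0 0 0 0;0 0 0 0 0"

```text
t: 6.55
ee_pos: [625.9, -35.0, 206.5]
orientation: [-2.457, -1.957, 0.001]
ft_force: [0.8, 0.3, 0.2]
width: 9.6
```

```bash
python3 - <<'E'
from h import *
o=ctrl.get_obs(); M=R.from_rotvec(o["orientation"]).as_matrix()
print(o["t"],o["ee_pos"],"jaw",np.degrees(np.arctan2(M[1,1],M[0,1])),o["ft_force"],o["width"])
d=cam("wrist"); save(d,"w2.png"); P=cloud(d); np.savez("w2.npz",P=P,img=d["img"],o=d["o"],M=d["M"],f=d["f"],k1=d["k1"],cx=d["cx"],cy=d["cy"])
E
```

```text
6.55 [625.94887293 -34.98322002 206.49844363] jaw -12.928099640779951 [0.79488779 0.28590991 0.20497451] 9.613745238281277
```

View pics/w2.png

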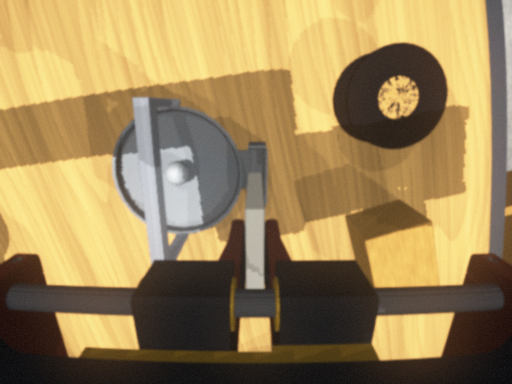

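The tag is held cleanly. The pocket's +y end is visible beyond it at (257,150), and the bar runs from (145,98) to (158,260). I'm measuring both against the tag.

```bash
python3 - <<'E'
from h import *
z=np.load("w2.npz"); d={k:z[k] for k in z}; g=d["img"].mean(2); P=d["P"]
for v in(105,130,200,220): print(v,g[v,126:172].astype(int))
for v in(140,144,148,152,158,164,170,190): print(v,g[v,236:276].astype(int))
for u in (252,256,260): print(u,"rows134-180",g[134:180,u].astype(int))
for v in(165,175,200,230): print(v,P[v,240:274:4,2].round())
t=np.radians(-12.9);print("zbar",np.nanmedian(P[100:230,143:150,2]))
E
```

```text
105 [116 118 118 122 122 119 135 159 179 183 185 185 185 187 188 194 194 192
 188 189 186 177 153 116  93  84  82  83  82  84  80  86  85  86  85  88
  87  85  86  82  83  82  85  87  85 100]
130 [101  90  80  76  68  74  77  88 105 130 162 171 173 171 173 174 178 181
 182 180 180 180 177 170 152 121  97  85  85  84  87  85  92 104 110 109
 110 111 108 107 108 109 113 107 107 108]
200 [108  90  81  82  85  95 115 133 153 177 188 194 200 203 204 203 203 205
 203 208 208 210 208 210 211 217 218 216 213 211 203 182 147 127 125 121
 124 137 168 193 205 208 210 207 211 210]
220 [197 194 194 197 203 203 206 206 204 201 201 202 201 203 204 202 194 183
 178 183 196 204 210 209 208 209 209 215 214 215 212 209 206 183 154 129
 127 125 123 137 160 186 197 203 204 205]
140 [109 108 112 109 115 110 110 108 111 111 113 109 108 105 103 101 111 111
 106 109 109 105 102  98 102 106 116 121 122 125 125 122 127 132 139 138
 137 136 133 131]
144 [109 104 105 107 112 111 110 115 107 110 113 109  95  81  74  72  71  70
  71  73  69  73  74  75  73  75  73  76  81  94 114 122 125 125 137 138
 139 135 134 1
[... 1142 characters left out ...]
 95  93  97  97  92  97  95  95
  96 101 108 115 119 122 122 122 123 123]
256 rows134-180 [121 117 115 111 112 112 109  95  78  70  69  86 101  99  86  80  85  88
  90  89  91  90  86  88  90  90  90  91  87  95  93  96  95  95  91  92
  90  97 108 116 122 122 126 124 126 122]
260 rows134-180 [128 128 126 120 115 108 102  89  76  68  73  87 100  99  87  82  82  79
  83  80  80  76  80  79  79  82  83  80  83  82  88  90  96  93  91  93
  92  98 102 109 116 117 118 117 120 122]
165 [33. 10. 49. 10.  9. 10. 48.  1.  1.]
175 [ 32.  11. 163. 167. 165. 166.  49.   1.   1.]
200 [  2.   1. 223. 222. 222. 222.  48.   1.   1.]
230 [223. 219. 236. 237. 237. 237. 237. 223. 224.]
zbar 125.88887844850147
```

```bash
python3 - <<'E'
from h import *
z=np.load("w2.npz"); d={k:z[k] for k in z}; P=d["P"]
T=np.array([625.95,-34.98]); t=np.radians(-12.9); ex=np.array([np.cos(t),np.sin(t)]); ey=np.array([-ex[1],ex[0]])
Q=np.dstack([(P[:,:,:2]-T)@ex,(P[:,:,:2]-T)@ey,P[:,:,2]])
m=np.zeros(g:=Q.shape[:2],bool); m[135:200,236:275]=1
k=m&(Q[:,:,2]>38)&(Q[:,:,2]<58)&(abs(Q[:,:,0])<25); A=Q[k]
print("lips n",len(A),"x",np.percentile(A[:,0],[1,5,50,95,99]).round(1),"y",np.percentile(A[:,1],[1,5,50,95,99]).round(1),"z",np.percentile(A[:,2],[5,50,95]).round(1))
for v in range(141,186,3): print(v,[(u,*Q[v,u].round(1)) for u in range(236,272) if k[v,u]][::3])
k=(Q[:,:,2]>158)&(Q[:,:,2]<234); k[:,:246]=0;k[:,266:]=0;k[235:]=0; A=Q[k]
print("tag face y",np.percentile(A[:,1],[2,10,50,90,98]).round(1),"x",np.percentile(A[:,0],[1,50,99]).round(1))
# bar
k=np.zeros(g,bool); k[90:240,120:180]=1; k&=(abs(Q[:,:,2]-125)<3); A=Q[k]
r=cv2.minAreaRect(P[k][:,:2].astype(np.float32)); print("bar",r); vx=cv2.fitLine(P[k][:,:2].astype(np.float32),cv2.DIST_L2,0,.01,.01).ravel(); print(vx,np.degrees(np.arctan2(vx[1],vx[0])),"bar x in T",A[:,0].mean(), A[:,1].min(),A[:,1].max())
# dish rim circle z~32
k=(abs(Q[:,:,2]-32)<2); k[:, :105]=0;k[:,248:]=0;k[:100]=0;k[235:]=0
A=P[k][:,:2]; from scipy.optimize import least_squares
s=least_squares(lambda p:np.hypot(*(A-p[:2]).T)-p[2],[531,-12,80],loss="soft_l1"); print("rim",s.x,len(A))
E
```

```text
lips n 466 x [-9.3 -9.1  9.2 13.7 14. ] y [-28.  -21.5  12.9  32.5  33.6] z [44.2 48.4 50.1]
141 []
144 []
147 [(248, np.float64(-7.8), np.float64(32.5), np.float64(49.2)), (251, np.float64(-4.5), np.float64(32.4), np.float64(48.8)), (254, np.float64(-1.1), np.float64(32.5), np.float64(49.0)), (257, np.float64(2.3), np.float64(32.7), np.float64(50.5)), (260, np.float64(5.7), np.float64(32.5), np.float64(49.5)), (263, np.float64(9.1), np.float64(32.3), np.float64(48.2)), (266, np.float64(12.4), np.float64(32.4), np.float64(48.9))]
150 [(247, np.float64(-9.0), np.float64(29.1), np.float64(49.1)), (250, np.float64(-5.7), np.float64(28.7), np.float64(46.6)), (253, np.float64(-2.3), np.float64(28.3), np.float64(44.3)), (256, np.float64(1.2), np.float64(28.4), np.float64(44.7)), (259, np.float64(4.6), np.float64(28.3), np.float64(44.2)), (262, np.float64(8.1), np.float64(28.3), np.float64(44.0)), (265, np.float64(11.3), np.float64(29.0), np.float64(48.8))]
153 [(247, np.float64(-9.0), np.float64(25.7), np.float64(49.1)), (250, np.float64(-5.7), np.float64(25.2), np.float64(46.3)), (264, np
[... 1930 characters left out ...]
, np.float64(-2.4), np.float64(49.2))]
180 [(247, np.float64(-9.3), np.float64(-6.4), np.float64(47.5)), (264, np.float64(10.6), np.float64(-6.5), np.float64(47.0)), (267, np.float64(14.1), np.float64(-6.5), np.float64(47.3))]
183 [(247, np.float64(-9.3), np.float64(-9.8), np.float64(48.3)), (264, np.float64(10.6), np.float64(-10.0), np.float64(47.7))]
tag face y [27.9 28.5 28.8 29.1 29.2] x [-5.3 -0.2  5.5]
bar ((537.0908813476562, 6.625877380371094), (130.3252410888672, 15.71850299835205), 76.73884582519531)
[2.2816472e-01 9.7362256e-01 5.3889294e+02 1.0597316e+01] 76.81095 bar x in T -95.03499734190088 -44.487183962812686 85.88986043948353
rim [532.19339552 -15.32533333  77.82445173] 1418
```

Call:
play_rows:
  increments: "0 0.002 -0.0018 -0.02 -0.3;0 0 0 -0.03 0;0 0 0 -0.03 0;0 0 0 -0.02 0;0 0 0 -0.002 0;0 0 0 0 0;0 0 0 0 0"

```text
t: 7.3
ee_pos: [629.6, -36.4, 106.1]
orientation: [2.461, 1.95, 0.002]
ft_force: [-0.1, 0.9, 0.2]
width: 9.9
```

Call:
play_rows:
  increments: "0 0 0 -0.004 0;0 0 0 -0.004 0;0 0 0 -0.004 0;0 0 0 -0.004 0;0 0 0 0 0"

```text
t: 7.8
ee_pos: [628.3, -35.9, 87.9]
orientation: [-2.461, -1.951, 0.001]
ft_force: [-0.4, -0.4, -0.8]
width: 9.8
```

Call:
play_rows:
  increments: "0 0 0 -0.005 0;0 0 0 -0.005 0;0 0 0 -0.005 0;0 0 0 -0.005 0;0 0 0 0 0"

```text
t: 8.3
ee_pos: [628.1, -35.9, 67.6]
orientation: [-2.461, -1.951, 0.002]
ft_force: [0.5, 0.2, -1.3]
width: 9.8
```

Call:
play_rows:
  increments: "0 0 0 -0.003 0;0 0 0 -0.003 0;0 0 0 -0.002 0;0 0 0 0 0;0 0 0 0 0"

```text
t: 8.8
ee_pos: [628.6, -35.9, 60.6]
orientation: [-2.462, -1.952, 0.0]
ft_force: [-0.0, -1.7, -1.2]
width: 9.4
```

Call:
play_rows:
  increments: "0 0 0 -0.001 0;0 0 0 -0.001 0;0 0 0 0 0"

```text
t: 9.1
ee_pos: [628.8, -36.0, 58.7]
orientation: [2.462, 1.952, 0.0]
ft_force: [0.8, -1.4, -0.1]
width: 9.8
```

Call:
play_rows:
  increments: "0 0 0 -0.001 0;0 0 0 0 0"

```text
t: 9.3
ee_pos: [629.0, -35.9, 58.6]
orientation: [2.462, 1.952, 0.0]
ft_force: [-2.2, -1.0, 7.6]
width: 9.9
```

Call:
play_rows:
  increments: "0 0 0 -0.001 0;0 0 0 0 0"

```text
t: 9.5
ee_pos: [629.0, -35.9, 58.5]
orientation: [2.461, 1.952, 0.0]
ft_force: [-5.5, -1.4, 15.0]
width: 9.8
```

Call:
play_rows:
  increments: "0 0 0 0.002 0;0.35 0 0 0 0;0.35 0 0 0 0;0.35 0 0 0 0;0.35 0 0 0 0;0.35 0 0 0 0;0.35 0 0 0.01 0;0.35 0 0 0.02 0;0.35 0 0 0.04 0;0.6 0 0 0.04 0;1 0 0 0.04 0;1 0 0 0.04 0;1 -0.02 0.005 0.03 0;1 -0.04 0.01 0.02 0;1 -0.035 0.008 0 0;1 0 0 0 0;1 0 0 0 0;1 0 0 0 0"

```text
t: 11.3
ee_pos: [534.7, -13.1, 299.1]
orientation: [2.461, 1.951, 0.001]
ft_force: [0.3, -0.9, -0.1]
width: 87.7
```

```bash
cat > m2.py <<'E'
from h import *
o=ctrl.get_obs(); M=R.from_rotvec(o["orientation"]).as_matrix()
print(o["t"],o["ee_pos"],"jaw",np.degrees(np.arctan2(M[1,1],M[0,1])),o["ft_force"],o["width"])
d=cam("wrist"); save(d,"w3.png"); P=cloud(d); img=d["img"]
t=np.radians(-13.2); ex=np.array([np.cos(t),np.sin(t)]); ey=np.array([-ex[1],ex[0]]); C=np.array([531.5,-13])
Q=np.dstack([(P[:,:,:2]-C)@ex,(P[:,:,:2]-C)@ey,P[:,:,2]]); np.savez("w3.npz",P=P,Q=Q,img=img)
def r(n,k):
    v,u=np.nonzero(k); print(n,len(u), "px",u.mean().round(),v.mean().round(),cv2.minAreaRect(P[k][:,:2].astype(np.float32)) if len(u)>5 else "", "Q",Q[k].mean(0).round(1), np.percentile(Q[k],[2,98],axis=0).round(1).tolist())
r("bar",(abs(Q[:,:,2]-125)<4)&(abs(Q[:,:,0])<20)&(abs(Q[:,:,1])<100))
r("tag",(abs(Q[:,:,2]-88)<6)&(abs(Q[:,:,0]-98)<20)&(abs(Q[:,:,1])<50))
r("ball",(Q[:,:,2]>35)&(Q[:,:,2]<50)&(np.hypot(Q[:,:,0],Q[:,:,1])<60))
E
python3 m2.py
```

```text
11.3 [534.67546319 -13.09008091 299.08167954] jaw -13.185817704194491 [ 0.28178714 -0.91747404 -0.08188909] 87.7185531632412
bar 1594 px 253.0 167.0 ((531.7730712890625, -15.285552978515625), (175.43389892578125, 13.878581047058105), 76.58678436279297) Q [  0.9   4.4 126. ] [[-5.7, -85.3, 124.4], [7.3, 83.3, 127.6]]
tag 350 px 326.0 167.0 ((628.5015258789062, -36.87098693847656), (59.73773193359375, 10.881263732910156), 77.31383514404297) Q [98.9 -1.4 88.5] [[94.8, -30.2, 82.9], [104.5, 28.1, 90.5]]
ball 59 px 254.0 161.0 ((532.0198974609375, -15.952438354492188), (18.47825050354004, 25.806320190429688), 71.85684967041016) Q [ 1.7 -2.4 37.7] [[-11.5, -11.2, 35.1], [12.8, 5.6, 40.7]]
```

View pics/w3.png

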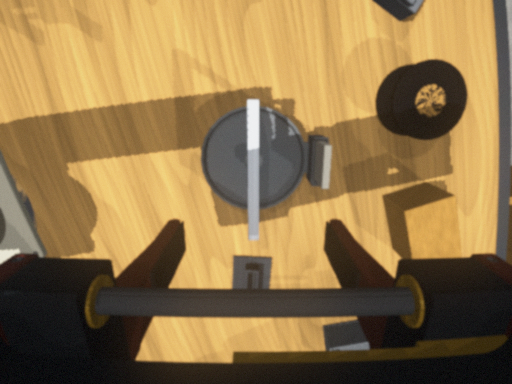

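The wrist view shows the tag seated upright in the pocket at (326,167), with its top at z 88.5. The bar is centred between the fingers.

Call:
play_rows:
  increments: "1 -0.0027 -0.0018 -0.03 0;1 0 0 -0.04 0;1 0 0 -0.04 0;1 0 0 -0.04 0;1 0 0 -0.03 0;1 0 0 -0.015 0;1 0 0 -0.008 0;1 0 0 0 0;0 0 0 0 0;0 0 0 0 0;0 0 0 0 0;0 0 0 0 0;0 0 0 0 0;0 0 0 0 0;0 0 0 0 0;0 0 0 0 0;0 0 0 0 0;0 0 0 0 0;0 0 0 0 0;0 0 0 0 0"

```text
t: 13.35
ee_pos: [531.4, -14.8, 95.7]
orientation: [2.461, 1.951, 0.001]
ft_force: [2.3, -0.9, -1.3]
width: 13.8
```

Call:
play_rows:
  increments: "0 0 0 0 0;0 0 0 0 0;0 0 0 0 0"

```text
t: 13.65
ee_pos: [531.1, -14.7, 95.7]
orientation: [2.462, 1.952, 0.0]
ft_force: [2.0, -1.2, -1.7]
width: 13.7
```

Call:
play_rows:
  increments: "0 0 0 0.002 0;0 0 0 0.004 0;0 0 0 0.006 0;0 0 0 0.008 0;0 0 0 0.01 0;0 0 0 0.01 0;0 0 0 0.01 0;0 0 0 0.01 0;0 0 0 0.008 0;0 0 0 0.006 0;0 0 0 0.004 0;0 0 0 0.002 0;0 0 0 0 0;0 0 0 0 0"

```text
t: 15.05
ee_pos: [530.8, -14.7, 175.3]
orientation: [-2.461, -1.951, 0.001]
ft_force: [0.5, -0.1, -5.3]
width: 13.9
```

```bash
python3 - <<'E'
from h import *
from scipy.optimize import least_squares
o=ctrl.get_obs(); M=R.from_rotvec(o["orientation"]).as_matrix()
print(o["t"],o["ee_pos"],"jaw",np.degrees(np.arctan2(M[1,1],M[0,1])),o["ft_force"],o["width"])
N=6; D=[cam("top") for _ in range(N)]; d=D[0]
P=np.nanmean([cloud(x) for x in D],0); img=np.mean([x["img"] for x in D],0)
np.savez("t2.npz",P=P,img=img)
reg=(abs(P[:,:,0]-570)<110)&(abs(P[:,:,1]-430)<110)
k=reg&(P[:,:,2]>168)
v,u=np.nonzero(k); X=onplane(d,np.c_[u,v],180)[:,:2]; print("top",len(u),cv2.minAreaRect(X.astype(np.float32)),P[k][:,2].mean())
# base from foot
# face points
k=reg&(P[:,:,2]>40)&(P[:,:,2]<155)&(P[:,:,1]<430)
A=P[k]; print("face n",len(A))
s=least_squares(lambda p:A[:,1]-(p[0]+p[1]*(A[:,0]-570)+p[2]*(A[:,2]-128)),[380,0,0],loss="soft_l1",f_scale=4).x; print("face y at x570,z128",s[0],"slope",np.degrees(np.arctan(s[1])),"lean",s[2])
# side
S=[cam("side") for _ in range(4)]; d=S[0]; P2=np.nanmean([cloud(x) for x in S],0); save(d,"s2.png")
reg=(abs(P2[:,:,0]-570)<110)&(abs(P2[:,:,1]-430)<110)
k=reg&(P2[:,:,2]>172); v,u=np.nonzero(k); X=onplane(d,np.c_[u,v],180)[:,:2]; print("sidetop",len(u),cv2.minAreaRect(X.astype(np.float32)),P2[k][:,2].mean())
k=reg&(P2[:,:,2]>30)&(P2[:,:,2]<165)&(P2[:,:,1]>440); A=P2[k]
s=least_squares(lambda p:A[:,1]-(p[0]+p[1]*(A[:,0]-570)+p[2]*(A[:,2]-128)),[480,0,0],loss="soft_l1",f_scale=4).x; print("back",s,np.degrees(np.arctan(s[1])),len(A), np.percentile(A[:,0],[2,98]))
d=cam("top"); a=img[165:240,80:160][:,:,::-1]; cv2.imwrite("pics/r2.png",cv2.resize(np.clip(a*1.8,0,255).astype(np.uint8),(640,600),interpolation=cv2.INTER_CUBIC))
E
```

```text
15.05 [530.78721657 -14.73481691 175.34125553] jaw -13.183667474599151 [ 0.47718618 -0.14582958 -5.27331728] 13.868042655755584
top 1018 ((573.220703125, 450.044189453125), (84.58817291259766, 110.94355010986328), 87.36351013183594) 180.08701194365355
face n 285
face y at x570,z128 410.7612771610313 slope -2.4023115010492995 lean -0.03556460779348323
sidetop 2042 ((572.72314453125, 456.4909362792969), (86.97431945800781, 109.95833587646484), 87.57896423339844) 179.19075593125612
back [ 4.90294240e+02 -2.50015919e-02 -9.93459139e-04] -1.4321873376275722 3592 [518.76804925 626.96408399]
```

View pics/r2.png

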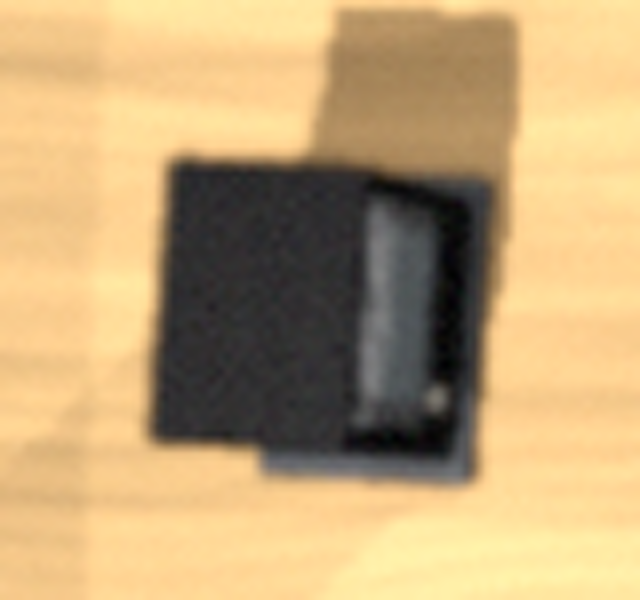

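The reader's yaw is about 87.5°, from the top edges in both cameras and the face plane. Its window is near (571, 411), so the dish axis should go to about (564, 251) with a turn of about +101°. I'll do most of that first.

Call:
play_rows:
  increments: "0 0.0002 0.002 0 1;0 0.0005 0.004 0 2;0 0.0008 0.006 0 3;0 0.001 0.008 0 4.8;0 0.0012 0.01 0 4.8;0 0.0015 0.012 0 4.8;0 0.0015 0.012 0 4.8;0 0.0015 0.012 0 4.8;0 0.0015 0.012 0 4.8;0 0.0015 0.012 0 4.8;0 0.0015 0.012 0 4.8;0 0.0015 0.012 0 4.8"

```text
t: 16.8
ee_pos: [545.3, 100.1, 175.7]
orientation: [1.418, 2.803, 0.0]
ft_force: [0.2, -0.4, -5.7]
width: 14.0
```

Call:
play_rows:
  increments: "0 0.0015 0.012 0 4.8;0 0.0015 0.012 0 4.8;0 0.0015 0.012 0 4.8;0 0.0015 0.012 0 4.8;0 0.0015 0.012 0 4.8;0 0.0015 0.012 0 4.8;0 0.0015 0.012 0 4.8;0 0.0012 0.01 0 4.8;0 0.001 0.008 0 4.8;0 0.0008 0.006 0 3;0 0.0005 0.004 0 2;0 0.0002 0.002 0 1;0 0 0 0 0;0 0 0 0 0;0 0 0 0 0"

```text
t: 18.3
ee_pos: [559.4, 213.0, 175.7]
orientation: [-0.132, -3.139, 0.0]
ft_force: [0.2, 0.5, -5.6]
width: 14.2
```

```bash
cat > m3.py <<'E'
from h import *
import sys
from scipy.optimize import least_squares
o=ctrl.get_obs(); M=R.from_rotvec(o["orientation"]).as_matrix(); j=np.degrees(np.arctan2(M[1,1],M[0,1]))
print(o["t"],o["ee_pos"].round(1),"jaw",j,o["ft_force"].round(1),o["moment"].round(2),o["width"])
d=cam("wrist"); save(d,"w%s.png"%sys.argv[1]); print("cam",d["o"].round(),d["M"][:,2].round(2))
for n,N in(("wrist",3),("top",5)):
    D=[cam(n) for _ in range(N)]; d=D[0]; P=np.nanmean([cloud(x) for x in D],0)
    C=o["ee_pos"][:2]; t=np.radians(j%180); ex=np.array([np.cos(t),np.sin(t)]); ey=np.array([-ex[1],ex[0]])
    Q=np.dstack([(P[:,:,:2]-C)@ex,(P[:,:,:2]-C)@ey,P[:,:,2]])
    def r(nm,k):
        v,u=np.nonzero(k)
        if len(u)<8: print(n,nm,"none");return
        q=cv2.minAreaRect(P[k][:,:2].astype(np.float32))
        print(n,nm,len(u),"px",u.mean().round(),v.mean().round(),"rect",np.round(q[0],1),np.round(q[1],1),round(q[2],1),"Q",Q[k].mean(0).round(1), np.percentile(Q[k],[2,98],axis=0).round(1).tolist())
    r("tagtop",(abs(Q[:,:,2]-168)<7)&(abs(Q[:,:,0]-98)<16)&(abs(Q[:,:,1])<45))
    r("bar",(abs(Q[:,:,2]-205)<6)&(abs(Q[:,:,0])<20)&(abs(Q[:,:,1])<95))
    r("ball",(Q[:,:,2]>113)&(Q[:,:,2]<135)&(np.hypot(Q[:,:,0],Q[:,:,1])<60))
    r("rdtop",(abs(P[:,:,2]-180)<10)&(abs(P[:,:,0]-572)<90)&(abs(P[:,:,1]-450)<70))
    k=(P[:,:,2]>40)&(P[:,:,2]<165)&(abs(P[:,:,0]-572)<50)&(P[:,:,1]>390)&(P[:,:,1]<430)
    if k.sum()>40:
        A=P[k]; s=least_squares(lambda p:A[:,1]-(p[0]+p[1]*(A[:,0]-571)+p[2]*(A[:,2]-128)),[405,0,0],loss="soft_l1",f_scale=3).x
        print(n,"face",len(A),s.round(3),"yaw",90+np.degrees(np.arctan(s[1])))
E
python3 m3.py 4
```

```text
18.3 [559.4 213.  175.7] jaw 85.18516764832805 [ 0.2  0.5 -5.6] [-0.06  0.02 -0.01] 14.167288437153564
cam [480. 220. 339.] [ 0.29 -0.02 -0.96]
wrist tagtop 1691 px 400.0 225.0 rect [567.  311.2] [10.7 59.9] 85.0 Q [ 97.    2.9 167.6] [[93.4, -27.7, 161.4], [103.0, 30.3, 169.6]]
wrist bar 7049 px 254.0 204.0 rect [547.1 214.5] [ 33.4 149.9] 77.6 Q [  0.3  28.4 205.9] [[-8.9, -57.9, 204.0], [9.7, 85.5, 208.1]]
wrist ball 67 px 254.0 203.0 rect [560.2 213.3] [27.8 14.2] 83.9 Q [-3.00e-01  1.00e-01  1.15e+02] [[-13.6, -7.1, 113.0], [14.2, 5.9, 116.9]]
wrist rdtop none
wrist face 8749 [ 4.06061e+02 -4.40000e-02 -4.30000e-02] yaw 87.50696152311859
top tagtop none
top bar 69 px 187.0 223.0 rect [565.4 215.2] [ 14.1 162.5] 85.9 Q [  2.1  46.8 205.1] [[-5.0, -85.9, 201.5], [8.7, 75.1, 207.7]]
top ball none
top rdtop 1010 px 112.0 202.0 rect [573.5 452.1] [ 83.2 111.1] 87.6 Q [237.7   6.7 180.2] [[198.6, -46.7, 172.2], [278.1, 59.3, 183.3]]
top face 301 [ 4.10812e+02 -4.10000e-02 -3.10000e-02] yaw 87.62379817586076
```

View pics/w4.png

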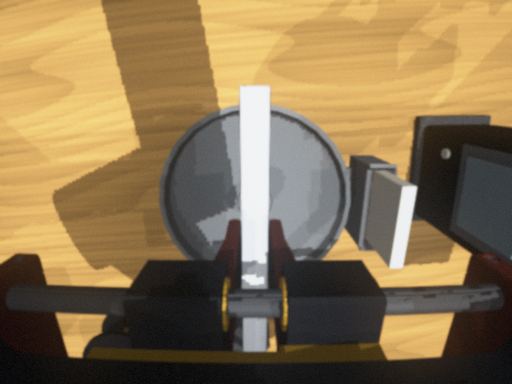

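The view shows the dish level and the tag in its pocket at (390,215), facing the reader's window at (480,190). The reader's yaw of 87.5° is confirmed and the tag centre height is about 128. The last leg is about +6, +36 mm and +2.4°.

Call:
play_rows:
  increments: "0 0.0003 0.002 0 0.2;0 0.0007 0.004 0 0.3;0 0.001 0.006 0 0.3;0 0.001 0.006 0 0.3;0 0.001 0.006 0 0.3;0 0.001 0.005 0 0.3;0 0.0006 0.004 0 0.3;0 0.0004 0.002 0 0.2;0 0.0001 0.001 0 0.2;0 0 0 0 0;0 0 0 0 0;0 0 0 0 0;0 0 0 0 0;0 0 0 0 0"

```text
t: 20.15
ee_pos: [565.6, 249.2, 175.7]
orientation: [0.066, 3.141, 0.0]
ft_force: [0.6, 0.4, -5.3]
width: 14.0
```

```bash
python3 m3.py 5; python3 - <<'E'
from h import *
s=cam("side"); save(s,"s5.png")
a=cv2.imread("pics/w5.png"); b=s["img"][:,:,::-1]
c=cv2.resize(b[190:370,210:370],None,fx=2.133,fy=2.133,interpolation=cv2.INTER_CUBIC)
cv2.imwrite("pics/f5.png",np.hstack([cv2.resize(a,(450,338)),cv2.resize(c,(300,338))]))
E
```

```text
20.15 [565.6 249.2 175.7] jaw 87.60872112071502 [ 0.6  0.4 -5.3] [-0.06  0.05 -0.01] 13.999139000315452
cam [486. 253. 339.] [ 0.29 -0.01 -0.96]
wrist tagtop 1685 px 400.0 225.0 rect [568.9 347.6] [10.8 59.8] 87.3 Q [ 97.1   2.9 167.6] [[93.4, -27.5, 161.5], [103.1, 30.4, 169.5]]
wrist bar 7043 px 254.0 204.0 rect [553.2 250. ] [150.   33.2] 5.1 Q [  0.3  28.5 205.9] [[-9.0, -57.9, 204.3], [9.4, 85.5, 207.9]]
wrist ball 63 px 256.0 203.0 rect [565.5 249.5] [27.7 13. ] 88.4 Q [  1.8   0.4 115.1] [[-13.5, -6.0, 113.0], [14.2, 6.1, 117.1]]
wrist rdtop 2106 px 500.0 216.0 rect [557. 410.] [77.5 17.4] 7.8 Q [161.6  11.7 176. ] [[157.5, -16.6, 170.4], [171.7, 49.9, 181.2]]
wrist face 8970 [ 4.0652e+02 -5.2000e-02 -2.6000e-02] yaw 87.03777186561258
top tagtop none
top bar 82 px 177.0 212.0 rect [575.1 249.9] [ 14.6 159. ] 87.0 Q [  1.2  20.  204.8] [[-5.3, -87.4, 201.7], [8.8, 66.9, 208.1]]
top ball none
top rdtop 999 px 112.0 203.0 rect [573.3 452. ] [ 82.3 111. ] 88.3 Q [201.9   1.5 180.3] [[163.4, -52.3, 173.8], [241.8, 54.1, 183.3]]
top face 58 [ 4.12734e+02 -2.20000e-02 -5.00000e-02] yaw 88.74307145692264
```

View pics/f5.png

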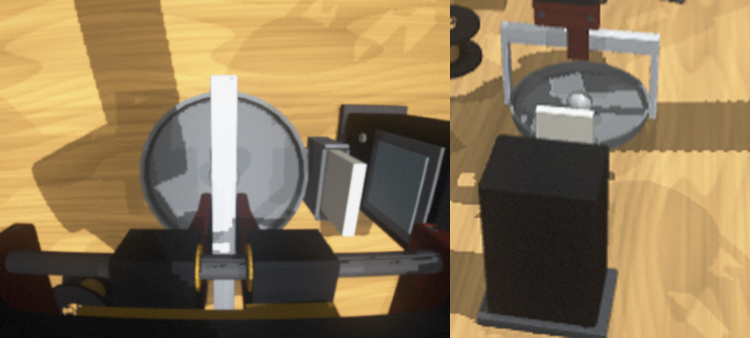

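The tag sits square to the window and the ball is in the middle in both views. The whole window is now visible, so I'm checking the centring on the glass itself.

```bash
python3 - <<'E'
from h import *
d=cam("wrist"); P=cloud(d); im=d["img"].astype(int); g=im.mean(2)
k=((g>50)&(im[:,:,2]>im[:,:,0])&(P[:,:,1]>398)&(P[:,:,1]<425)&(P[:,:,2]>60)&(P[:,:,2]<178)).astype(np.uint8)
k=cv2.morphologyEx(k,cv2.MORPH_OPEN,np.ones((5,5)))
n,l,s,c=cv2.connectedComponentsWithStats(k); i=1+np.argmax(s[1:,4]); A=P[l==i]
print(s[i],"window lo/hi",np.percentile(A,[1,99],axis=0).round(1),"mid",np.percentile(A,[1,99],axis=0).mean(0).round(1))
E
```

```text
[ 418  161   70  103 4850] window lo/hi [[538.3 403.4  92.3]
 [603.6 408.1 163.1]] mid [570.9 405.8 127.7]
```

Call:
play_rows:
  increments: "0 0 -0.001 0 0;0 0 -0.001 0 0;0 0 -0.001 0 0;0 0 0 0 0;0 0 0 0 0;0 0 0 0 0;0 0 0 0 0;0 0 0 0 0;0 0 0 0 0;0 0 0 0 0;0 0 0 0 0;0 0 0 0 0"

```text
t: 21.9
ee_pos: [565.5, 246.3, 175.7]
orientation: [-0.065, -3.141, 0.0]
ft_force: [0.6, 0.3, -6.3]
width: 13.6
```

```bash
python3 - <<'E'
from h import *
o=ctrl.get_obs(); print(o["t"],o["ee_pos"],abs(o["qvel"]).max(),o["ft_force"],o["width"]); print(ctrl.close_job())
E
```

```text
21.9 [565.54686258 246.27260563 175.67675063] 0.001458554136028193 [ 0.58256584  0.31176325 -6.27233066] 13.58398059638107
the job is handed in; nothing more can be done
None
```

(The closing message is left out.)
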